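Tip the turner up out of its rest and hang it on the slanted hook

ROBOT

A 6-joint arm with a two-finger parallel gripper is mounted at the origin on a cart in front of the work surface, level with it; the furniture and walls round the work are solid. World frame = base frame: x ahead of the robot, y to its left, z up, the work surface at z = 0. Lengths are in m, angles in degrees, forces in N, time in s.
With the tool pointing down it reaches from about 0.4 to 0.825 m from the base axis. Payload 7 kg.
Tool frame: the origin (TCP) lies on the centre line of the jaws, within the pads' length; the fingertips stand 8 mm ahead of it and the grasp point (between the pads) lies 11 mm behind it; z points along the fingers, y is the line along which they close (so a half turn about z gives the same grasp; the last joint's range is limited). The gripper opens to 88 mm and grips with 3 to 60 N. Pads are 19 mm wide; open, the fingers measure 130 mm over their backs; the gripper's body (78 mm by 193 mm) begins 47 mm behind the grasp point.
Start: joints at [86.293, 20.546, 0.682, 0, -70.136, -16.507], TCP at [0.233, 0.633, 0.235] pointing down, gripper open.
Joint ranges: [-176.03, 176.03], [-82.01, 121.73], [-58.28, 71.71], [-173.87, 95.51], [-174.79, -0.11], [-173.66, 173.66]. Speed limits (degrees/s): [136.94, 136.94, 172.46, 180, 180, 180].

INTERFACE

Orientations are given as [roll, pitch, yaw] about the fixed x, y, z axes, in that order (R = Rz(yaw) Ry(pitch) Rx(roll)).
In Python, from plant import ctrl, vision gives the robot as it stands. The module is installed in compiled form; this text tells all that it offers.
- The arm moves only by the tool move_arm, never from a script. Its argument "moves" is one flat list of numbers, 7 for each row, row after row: the finger opening in cm, from 0 to 8.76, then the shift along the tool's x, y, z in cm, then the turn, a rotation vector about the tool's x, y, z in rad. A call has 1 to 8 rows; each row shifts and turns the commanded pose from where the row before left it, along the tool's axes as they then stand; what a row does not reach is not made up. A row lasts 1/10 s, in which the tool goes at most 50 mm and 8.59 degrees, less where a joint would pass 70% of its speed; a pose out of reach is approached as far as the arm can. A call with a gripper value outside its range is refused whole. The fingers move at their own pace and stop on an object; the grip force is fixed at half the most. Time passes only in rows, so rows that do not move let the fingers close. It gives the time, the measured TCP pose, the force, the opening and the grip force at its end, in the units of the state.
- ctrl.get_obs(): the state, without advancing time (a new reading comes with each control period).
- vision.snapshot(name): name is "scene" or "top"; returns (picture, depth): 480x640x3 uint8, red, green, blue; 480x640 float32, m along the optical axis (not along the pixel's ray), 0 where there is no reading.
- vision.camera_model(name): a dict with "vertical_fov" (degrees; the focal length in pixels is half the picture's height over the tangent of half this angle, whatever the lens; pixels are square), "cx", "cy" (the principal point, pixels), "cam_to_world" (4x4, takes a point from camera to world coordinates). Camera axes: x right, y down, z forward; pixel columns grow to the right and rows downward; lengths in m; the calibration is good to about 2 mm. A picture is of the moment at which its call begins. camera_model takes no time and is no camera call.
- ctrl.close_job(): hands the job in; it is judged then, once.
The state is a dict: "clock": time; "joint_pos": joint angles; "qvel": joint speeds; "tau": joint torques, N m; "tool_pos": TCP position; "orientation": TCP orientation; "force": force on the tool from outside, world axes, zero at the start; "moment": the same for the moment, N m; "opening": finger opening in m; "gripper_force": force on a finger pad.
Only numpy, scipy, OpenCV 4.12 (cv2) and the standard library are available. Lean on these libraries where they do the work, as an engineer would, in place of code of your own. Each camera call takes 0.05 s, during which the arm holds its last target. There are 200 camera calls.

TASK

The turner lies sunk between the sides of its tilting rest. Press the thumb tab of the rest gently all the way down to its stop so that the turner's handle tips up out of the rest, then take the turner by the raised handle and hang it by the eye at its handle end on the slanted peg of the hook stand, the eye right down at the foot of the peg. Let it hang still, do not drop it and leave the other things on the worktop where they are.

Things in the scene. Friction and masses are not known exactly. Their poses are not given: they have to be found in the camera images.
- tilt_rest: Fixed wooden utensil rest: base 235 x 82 x 8 mm, two upright cheeks (46 mm apart inside, tops at 72 mm, from 42 mm behind to 102 mm ahead of the axle), a dark steel cradle pivoting between them. Origin on the worktop under the axle (52 mm up, along y); x points level from the thumb tab (-x, near the robot) to the turner's handle end (+x), away from the robot give or take 0.3 rad; z up.
- rest_cradle (a joint): Tilt of the cradle, rad: 0 = level, the turner sunk between the cheeks (as found); grows as the thumb tab is pressed down and the handle end rises, to a firm stop at about 0.45. The axle is stiff: pressing takes about 3 N until the stop is felt, and the cradle stays where it is left. More than 40 N on it is forcing it.
- tab_top (a point): Middle of the upper face of the cradle's thumb tab: dark steel plate 42 mm long, 52 mm wide, 5 mm thick with three thin bright ribs, at the end of the cradle nearest the robot, outside the cheeks; 100 mm behind the axle, 72 mm above the worktop when level. It sinks about 45 mm in all, swinging up to 20 mm along the rest as it goes.
- turner_grip (a point): Centre of the loose turner's dark wooden handle, where to hold it: 20 mm wide, 12 mm thick, flat sides. x along the turner from blade to eye, y across, z out of its upper face. It lies 70 mm ahead of the axle and rises about 30 mm with the cradle; only then is there room for fingers beside it. Turner about 90 g, centre of mass 64 mm from here towards the blade, whose end (38 mm wide) is 145 mm away.
- turner_eye (a point): Centre of the steel wire eye at the end of the turner's handle, 55 mm from turner_grip along +x of the turner: opening 24 mm long (along the turner) and 16 mm wide, wire 6 mm thick. Same axes as turner_grip.
- peg: Slanted steel peg of the fixed hook stand: round bar 8 mm thick, 53 mm long, 11 mm ball at its tip. Origin at its foot on the post's front; z along the peg from foot to tip, 50 degrees above level, leaning out to the robot's side give or take 0.3 rad; y level; x square to the peg, up and away from the robot. Post 24 x 34 mm, 277 mm tall, on a foot 130 x 120 x 16 mm.
- peg_root (a point): Foot of the peg, where it leaves the front face of the post, 245 mm above the worktop.
- peg_tip (a point): Outer end of the peg, 53 mm from its foot along the peg.
- turner: The turner as a body; origin under its middle, 50 mm from turner_grip towards the blade and 6 mm below it.
- salt_shaker: Salt shaker, 44 mm wide, 90 mm tall, loose, standing; origin at its underside. To be left alone.
- tea_light: Tea light, 38 mm wide, 15 mm high, loose; origin at its underside. To be left alone.
- mug: Pale mug, 88 x 128 x 100 mm, loose; origin at its underside. To be left alone.
- jam: Jam jar, 69 mm wide, 99 mm tall, loose; origin at its underside. To be left alone.

How it is judged:
By the outcome, as a careful person would: the job done as asked, in the order asked, and still so for the second after the job is handed in, with the robot touching nothing.
It also fails if it takes over 64 s, if anything falls off the work surface, if the arm or the gripper's body presses on something with over 40 N, if the wrist force passes 120 N, or if a joint passes its speed limit or range.

## Working session

There is one attempt and no reset: what is moved stays moved. The work goes in short steps, Python scripts to look and compute and a tool call to move; the robot and the scene stay as the last step left them, time stands still between calls to the robot, and variables do not carry over. Pictures are saved under pics/ and viewed, at most 10 in all, crops included, and the job is handed in when it is done.

Besides the shell and the picture viewer there is one more tool, called as name(argument=value, ...) on one line, values as JSON. move_arm: Moves the arm, as the interface text tells. Its arguments: {"type":"object","properties":{"moves":{"type":"array"}},"required":["moves"]}

```bash
mkdir -p pics; cat > h.py <<'E'
import numpy as np, cv2
from plant import ctrl, vision
def snap(n):
    im,d=vision.snapshot(n); m=vision.camera_model(n)
    f=240/np.tan(np.radians(m['vertical_fov']/2)); v,u=np.mgrid[:480,:640]
    P=np.stack([(u-m['cx'])/f*d,(v-m['cy'])/f*d,d,np.ones_like(d)],-1)@np.array(m['cam_to_world']).T
    P[d==0]=np.nan
    return im,d,P[...,:3]
def save(im,name): cv2.imwrite('pics/'+name+'.png',im[...,::-1])
E
python3 - <<'E'
from h import *
for n in('scene','top'):
    im,d,P=snap(n); save(im,n+'0'); np.savez('/tmp/%s0.npz'%n,im=im,P=P); m=vision.camera_model(n); print(n,m['vertical_fov'],m['cx'],m['cy'],np.round(m['cam_to_world'],3).tolist())
print(ctrl.get_obs())
E
```

```text
scene 47.194202049121316 322.8606324372378 241.0068139106765 [[0.606, -0.365, 0.706, -0.296], [-0.795, -0.298, 0.528, -0.561], [0.017, -0.882, -0.471, 0.792], [0.0, 0.0, 0.0, 1.0]]
top 57.73463270511167 317.39828735282714 239.47696241104077 [[-0.002, -0.991, 0.136, 0.478], [-1.0, 0.004, 0.009, 0.09], [-0.009, -0.136, -0.991, 1.079], [0.0, 0.0, 0.0, 1.0]]
{'clock': 0.1, 'joint_pos': array([ 8.62934797e+01,  2.05859434e+01,  6.39873782e-01, -1.80345976e-02,
       -7.01371290e+01, -1.65066932e+01]), 'qvel': array([ 0.11699077, -0.09818895,  0.11976588,  0.06159765,  0.0928761 ,
       -0.13278077]), 'tau': array([-1.09176755e-03, -5.84167671e+01,  2.93749416e+01,  7.01537266e+00,
        1.00962451e-02, -4.99862654e-05]), 'tool_pos': array([0.2331    , 0.63301756, 0.23373757]), 'orientation': array([ 1.79915413e+02, -7.38516462e-03, -2.02193480e+01]), 'force': array([0.20374967, 0.18337319, 0.29326481]), 'moment': array([ 0.01694164,  0.00102558, -0.02971194]), 'gripper_force': 0.0, 'opening': 0.0875384756127035}
```

View pics/scene0.png

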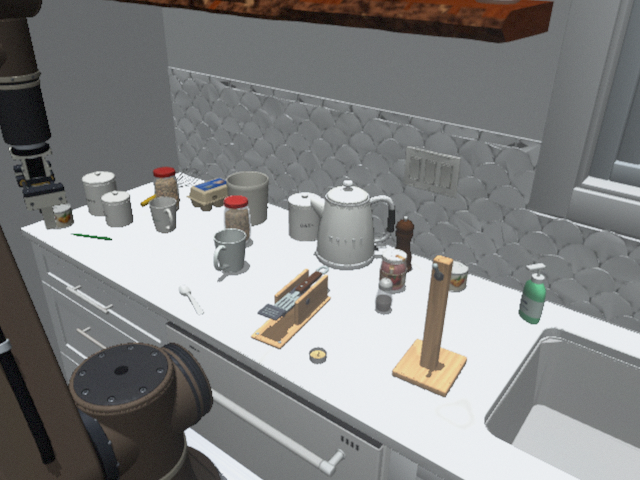

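View pics/top0.png

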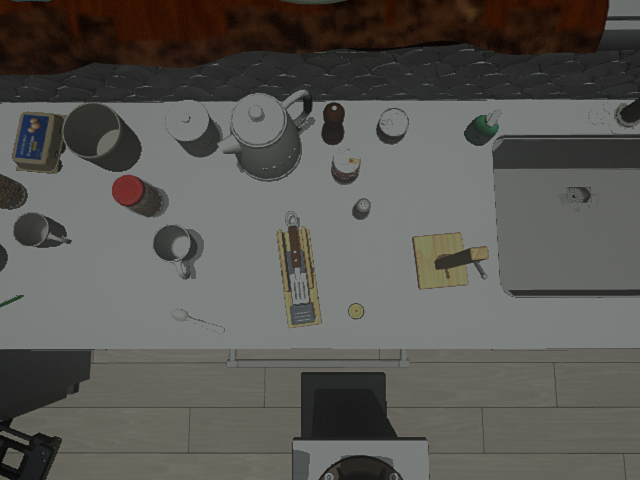

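The scene view shows the rest around (295,305) and the hook stand around (435,320). In the top view the tab is at (303,315), the eye at (291,218), the post top at (478,255) and the peg tip at (485,275). Next I'll measure these more closely.

```bash
python3 - <<'E'
from h import *
a=np.load('/tmp/top0.npz'); b=np.load('/tmp/scene0.npz')
c1=cv2.resize(a['im'][205:335,265:345],None,fx=4.5,fy=4.5,interpolation=cv2.INTER_CUBIC)
c2=cv2.resize(a['im'][225:305,405:500],None,fx=4,fy=4,interpolation=cv2.INTER_CUBIC)
W=np.zeros((600,800,3),np.uint8);W[:585,:360]=c1;W[:320,380:760]=c2
c3=cv2.resize(b['im'][250:320,410:470],None,fx=4,fy=4,interpolation=cv2.INTER_CUBIC); W[320:600,400:640]=c3
save(W,'crops0')
P=a['P']
for n,Q,(u0,u1,v0,v1),(z0,z1) in [('steel/tops',P,(265,345,205,340),(.06,.09)),('post top',P,(405,500,225,305),(.27,.29)),('peg',P,(465,500,225,305),(.2,.268)),('foot',P,(405,500,225,305),(.01,.022)),('pegS',b['P'],(410,470,250,320),(.24,.3)),('base',P,(265,345,205,340),(.004,.013))]:
    q=Q[v0:v1,u0:u1]; m=(q[...,2]>z0)&(q[...,2]<z1); X=q[m]
    r=cv2.minAreaRect((X[:,:2]*1000).astype(np.float32)) if len(X)>3 else None
    print(n,len(X),X.mean(0).round(4),r)
q=P[225:305,465:500]; m=(q[...,2]>.2)
# tab & line z
for v in range(208,330,4):
  u=int(round(291+(v-218)*12/99)); print(v,u,P[v,u].round(3), end=' | ')
print()
for v in range(258,282,2): print(v,[ (u,*(P[v,u]*1000).round().astype(int)) for u in range(474,490,2) if P[v,u,2]>.1])
for v in range(256,290,3): print(v,[ (u,*(b['P'][v,u]*1000).round().astype(int)) for u in range(430,456,3) if b['P'][v,u,2]>.1])
E
```

```text
steel/tops 2003 [0.5372 0.1463 0.069 ] ((554.7066040039062, 149.3675537109375), (263.4414367675781, 68.78846740722656), 6.503592491149902)
post top 296 [ 0.5543 -0.2011  0.2777] ((544.797607421875, -201.90899658203125), (59.40729904174805, 33.17138671875), 3.3246243000030518)
peg 117 [ 0.5523 -0.1937  0.255 ] ((552.0822143554688, -194.671142578125), (39.30830001831055, 23.293874740600586), 49.653297424316406)
foot 2216 [ 0.5717 -0.1956  0.0165] ((572.038818359375, -201.04421997070312), (129.7788848876953, 121.16697692871094), 5.167508125305176)
pegS 436 [ 0.5502 -0.2074  0.2646] ((546.748291015625, -209.40719604492188), (57.69169998168945, 37.46609878540039), 24.73896026611328)
base 1407 [0.5308 0.1333 0.0075] ((547.9345703125, 131.23428344726562), (196.94598388671875, 329.9272766113281), 89.89103698730469)
208 290 [ 0.707  0.169 -0.002] | 212 290 [0.683 0.164 0.067] | 216 291 [0.686 0.166 0.001] | 220 291 [0.676 0.166 0.001] | 224 292 [0.653 0.158 0.072] | 228 292 [0.644 0.159 0.068] | 232 293 [0.635 0.156 0.069] | 236 293 [0.625 0.156 0.071] | 240 294 [0.615 0.153 0.073] | 244 294 
[... 6063 characters left out ...]
217)), (433, np.int64(549), np.int64(-196), np.int64(220)), (436, np.int64(551), np.int64(-201), np.int64(221)), (439, np.int64(552), np.int64(-207), np.int64(223)), (442, np.int64(549), np.int64(-214), np.int64(227)), (445, np.int64(550), np.int64(-220), np.int64(229)), (448, np.int64(566), np.int64(-219), np.int64(221))]
289 [(430, np.int64(549), np.int64(-191), np.int64(211)), (433, np.int64(545), np.int64(-198), np.int64(216)), (436, np.int64(550), np.int64(-202), np.int64(215)), (439, np.int64(548), np.int64(-209), np.int64(219)), (442, np.int64(549), np.int64(-215), np.int64(221)), (445, np.int64(551), np.int64(-220), np.int64(222)), (448, np.int64(571), np.int64(-218), np.int64(211))]
```

View pics/crops0.png

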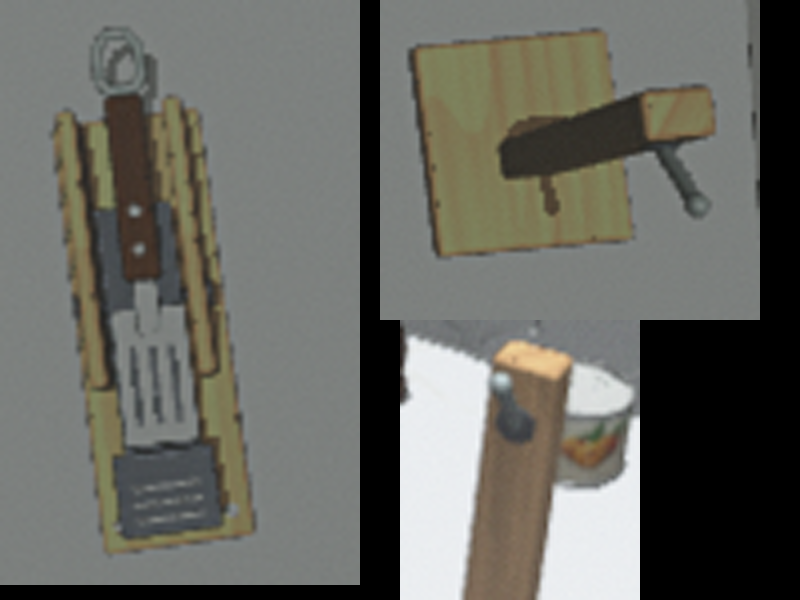

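The top crop shows the rest yawed about 7°, with the tab in front and the eye at the back. The peg leans toward the robot, from its foot at about (0.551,-0.202,0.245) to its tip at about (0.517,-0.205,0.286). I'll start moving over the tab with the fingers closed.

move_arm(moves=[0, 0, 0, 0, 0, 0, -0.118, 0, 0, 0, 0, 0, 0, -0.118, 0, 0, 0, 0, 0, 0, -0.118, 0, 0, 0, 0, 0, 0, -0.118, 0, 1.07, 3.72, 0, 0, 0, 0, 0, 1.07, 3.72, 0, 0, 0, 0, 0, 1.07, 3.72, 0, 0, 0, 0, 0, 1.07, 3.72, 0, 0, 0, 0])

```text
clock: 0.9
tool_pos: [0.2937, 0.4891, 0.2341]
orientation: [180.0, 0.0, 6.8]
force: [0.5, 0.0, 0.8]
opening: 0.0293
gripper_force: 0.0
```

move_arm(moves=[0, 1.07, 3.72, 0, 0, 0, 0, 0, 1.07, 3.72, 0, 0, 0, 0, 0, 1.07, 3.72, 0, 0, 0, 0, 0, 1.07, 3.72, 0, 0, 0, 0, 0, 1.07, 3.72, 0, 0, 0, 0, 0, 1.07, 3.72, 0, 0, 0, 0, 0, 1.07, 3.72, 0, 0, 0, 0, 0, 1.07, 3.72, 0, 0, 0, 0])

```text
clock: 1.7
tool_pos: [0.4139, 0.2038, 0.2345]
orientation: [-180.0, 0.0, 6.8]
force: [0.4, 1.3, -0.0]
opening: 0.0003
gripper_force: 0.0
```

```bash
cat >> h.py <<'E'
from scipy.spatial.transform import Rotation as R
def pose():
    o=ctrl.get_obs(); return np.array(o['tool_pos']),R.from_euler('xyz',o['orientation'],degrees=True),o
def togo(p,rpy):
    q,r,o=pose(); r2=R.from_euler('xyz',rpy,degrees=True)
    print('t',o['clock'],'pos',q.round(4),'rpy',np.round(o['orientation'],2),'j',np.round(o['joint_pos'],1),'F',np.round(o['force'],1),'op',round(o['opening'],4),'gf',round(o['gripper_force'],1))
    print('shift now-axes cm',(r.inv().apply(np.array(p)-q)*100).round(2),'rotvec',(r.inv()*r2).as_rotvec().round(4),'shift new-axes',(r2.inv().apply(np.array(p)-q)*100).round(2))
E
python3 - <<'E'
from h import *
im,d,P=snap('top'); save(im,'top1')
# rest yaw & axis from the earlier cloud: tab (z .07-.08, x<.465) and handle
a=np.load('/tmp/top0.npz');Q=a['P'][205:335,265:345];I=a['im'][205:335,265:345].astype(int)
X=Q[(Q[...,2]>.066)&(Q[...,2]<.08)&(Q[...,0]<.462)]; print('tab',X.mean(0),X.min(0),X.max(0))
m=(I[...,0]-I[...,2]>20)&(I[...,0]<110)&(Q[...,2]>.055); X=Q[m]; print('handle',len(X),X.mean(0),cv2.minAreaRect((X[:,:2]*1000).astype(np.float32)))
togo([.443,.133,.10],[180,0,6.8])
E
```

```text
tab [0.44293262 0.13517056 0.07285702] [0.42228536 0.10694787 0.06785727] [0.46067421 0.16182825 0.07853396]
handle 322 [0.5923271  0.15235117 0.07078064] ((574.369873046875, 152.26678466796875), (146.17343139648438, 65.5898666381836), 7.546745300292969)
t 1.75 pos [0.4145 0.2001 0.2344] rpy [1.7992e+02 5.0000e-02 6.7800e+00] j [ 50.4  -0.1 -25.1   0.  -65.1  46.4] F [ 0.8 -3.7 -0.9] op 0.0007 gf 0.0
shift now-axes cm [ 2.05  6.98 13.44] rotvec [ 0.0014  0.0009 -0.0003] shift new-axes [ 2.03  7.   13.44]
```

move_arm(moves=[0, 1, 3.4, 0, 0, 0, 0, 0, 1, 3.4, 0, 0, 0, 0, 0, 0, 0, 3.5, 0, 0, 0, 0, 0, 0, 3.5, 0, 0, 0, 0, 0, 0, 3.5, 0, 0, 0, 0, 0, 0, 2.5, 0, 0, 0, 0, 0, 0, 0.8, 0, 0, 0, 0, 0, 0, 0, 0, 0, 0])

```text
clock: 2.55
tool_pos: [0.4413, 0.1399, 0.0958]
orientation: [179.9, 0.1, 6.8]
force: [-0.4, 0.5, 1.0]
opening: 0.0007
gripper_force: 0.0
```

```bash
python3 - <<'E'
from h import *
im,d,P=snap('scene'); save(cv2.resize(im[200:380,200:440],None,fx=3,fy=3),'s2')
togo([.443,.135,.08],[180,0,6.8])
E
```

```text
t 2.6 pos [0.442  0.1405 0.0969] rpy [1.7997e+02 1.0000e-02 6.8500e+00] j [ 42.1   8.9 -35.8   0.  -45.3  54.8] F [0.1 0.3 1.3] op 0.0005 gf 0.0
shift now-axes cm [0.03 0.55 1.69] rotvec [0.0005 0.0002 0.0009] shift new-axes [0.03 0.55 1.69]
```

View pics/s2.png

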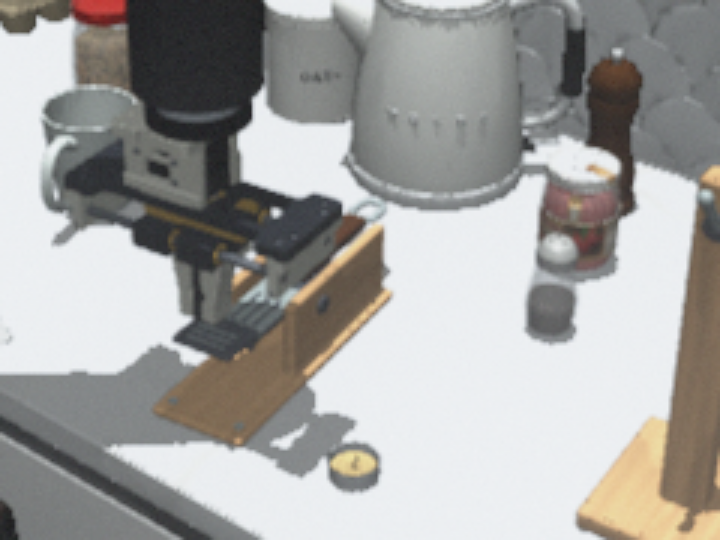

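The closed fingertips sit just above the tab (around (200,320) in the crop), and the body is clear of the mug. I'll press now.

move_arm(moves=[0, 0, 0.4, 0.8, 0, 0, 0, 0, 0, 0.1, 0.7, 0, 0, 0, 0, 0, 0, 0.5, 0, 0, 0, 0, 0, 0, 0.5, 0, 0, 0, 0, 0, 0, 0.5, 0, 0, 0, 0, 0, 0, 0.5, 0, 0, 0, 0, 0, 0, 0.5, 0, 0, 0, 0, 0, 0, 0.5, 0, 0, 0])

```text
clock: 3.4
tool_pos: [0.4423, 0.1352, 0.0511]
orientation: [180.0, 0.0, 6.8]
force: [-1.7, -1.5, 1.8]
opening: 0.0005
gripper_force: 1.4
```

move_arm(moves=[0, 0, 0, 0.5, 0, 0, 0, 0, 0, 0, 0.5, 0, 0, 0, 0, 0, 0, 0.3, 0, 0, 0, 0, 0, 0, 0.3, 0, 0, 0])

```text
clock: 3.8
tool_pos: [0.4436, 0.136, 0.0364]
orientation: [-180.0, -0.1, 6.9]
force: [-7.5, -3.2, 37.4]
opening: 0.0002
gripper_force: 19.1
```

That reading means the stop has been reached, so I'll back off at once and look.

move_arm(moves=[0, 0, 0, -1, 0, 0, 0, 0, 0, 0, -2, 0, 0, 0, 0, 0, 0, -4, 0, 0, 0, 0, 0, 0, -4, 0, 0, 0, 0, 0, 0, -4, 0, 0, 0, 2, 0, -3, -4, 0, 0, 0, 6, -2, -4, 0, 0, 0, 0, 8.7, -3, -4, 0, 0, 0, 0])

```text
clock: 4.6
tool_pos: [0.38, 0.2405, 0.2269]
orientation: [-179.8, -0.1, 6.7]
force: [-0.4, 1.1, -0.7]
opening: 0.0191
gripper_force: 0.0
```

```bash
python3 - <<'E'
from h import *
im,d,P=snap('top'); np.savez('/tmp/top3.npz',im=im,P=P)
b,_,PS=snap('scene'); np.savez('/tmp/s3.npz',im=b,P=PS)
W=np.zeros((585,800,3),np.uint8);W[:585,:360]=cv2.resize(im[205:335,265:345],None,fx=4.5,fy=4.5);W[:440,360:800]=cv2.resize(b[240:350,240:350],None,fx=4,fy=4); save(W,'c3')
for v in range(206,330,4):
  u=int(round(291+(v-218)*12/99)); print(v,u,P[v,u].round(3), end=' | ')
togo([.54,.15,.3],[180,0,6.8])
E
```

```text
206 290 [0.712 0.169 0.   ] | 210 290 [0.702 0.168 0.   ] | 214 291 [0.666 0.157 0.126] | 218 291 [0.681 0.166 0.002] | 222 291 [0.67  0.165 0.004] | 226 292 [0.66  0.163 0.001] | 230 292 [0.633 0.155 0.112] | 234 293 [0.623 0.153 0.116] | 238 293 [0.615 0.153 0.107] | 242 294 [0.606 0.151 0.103] | 246 294 [0.598 0.152 0.097] | 250 295 [0.589 0.15  0.094] | 254 295 [0.581 0.15  0.089] | 258 296 [0.572 0.148 0.084] | 262 296 [0.563 0.148 0.083] | 266 297 [0.554 0.146 0.077] | 270 297 [0.546 0.146 0.066] | 274 298 [0.536 0.144 0.064] | 278 298 [0.527 0.145 0.056] | 282 299 [0.518 0.142 0.054] | 286 299 [0.509 0.143 0.048] | 290 300 [0.5   0.14  0.046] | 294 300 [0.49  0.141 0.039] | 298 301 [0.481 0.139 0.032] | 302 301 [0.472 0.139 0.026] | 306 302 [0.462 0.136 0.035] | 310 302 [0.453 0.136 0.029] | 314 303 [0.443 0.134 0.029] | 318 303 [0.434 0.134 0.025] | 322 304 [0.424 0.132 0.007] | 326 304 [0.414 0.133 0.   ] | t 4.7 pos [0.3769 0.2424 0.2261] rpy [-1.7986e+02 -5.0000e-02  7.1400e+00] j [ 58.   -1.1 -27.2  -0.1 -63.8  39.1] F [ 0.1 -0.8  0.2] op 0.0269 gf 0.0
shift now-axes cm [15.04 11.17 -7.41] rotvec [-0.0025 -0.0008  0.0059] shift new-axes [15.1  11.1  -7.39]
```

View pics/c3.png

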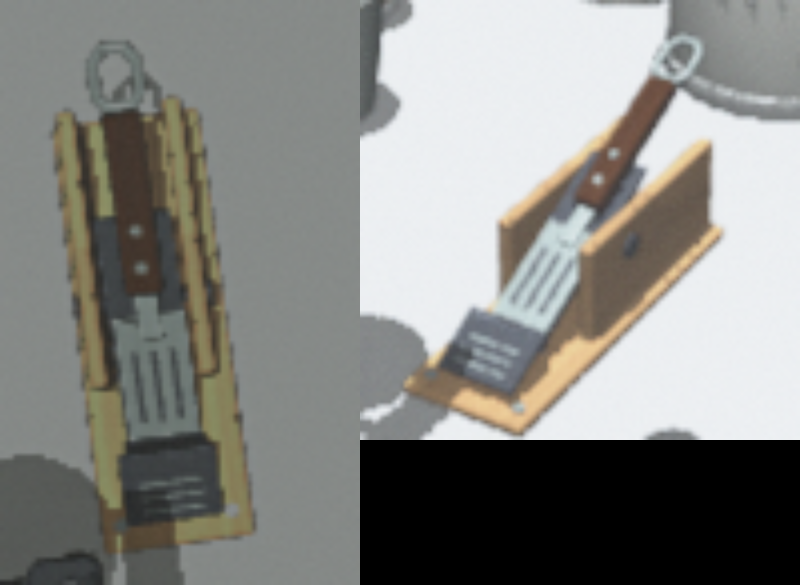

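The rest is fully tipped. In the crop the handle is raised, running from about (124,110) to (140,295), and its slope is about 25°. I'll pitch the tool to match and go to the pre-grasp pose.

move_arm(moves=[8.7, 0, 0, 0, 0, 0.1125, 0, 8.7, 0, 0, 0, 0, 0.1125, 0, 8.7, 0, 0, 0, 0, 0.1125, 0, 8.7, 0, 0, 0, 0, 0.1125, 0, 8.7, 2.74, 2.32, 2.64, 0, 0, 0, 8.7, 2.74, 2.32, 2.64, 0, 0, 0, 8.7, 2.74, 2.32, 2.64, 0, 0, 0, 8.7, 2.74, 2.32, 2.64, 0, 0, 0])

```text
clock: 5.5
tool_pos: [0.5353, 0.1635, 0.1782]
orientation: [-179.9, -25.8, 6.9]
force: [-0.5, 1.4, 1.0]
opening: 0.0856
gripper_force: 0.0
```

move_arm(moves=[8.7, 2.74, 2.32, 2.64, 0, 0, 0, 8.7, 0, 0, 0, 0, 0, 0])

```text
clock: 5.7
tool_pos: [0.5754, 0.1415, 0.1638]
orientation: [179.9, -25.6, 6.5]
force: [-1.1, -0.1, -0.3]
opening: 0.0869
gripper_force: 0.0
```

```bash
python3 - <<'E'
from h import *
togo([.605,.1523,.0947],[180,-25.8,6.8])
# handle axis from scene+top clouds taken with the cradle tipped
for f,(u0,u1,v0,v1) in (('top3',(265,345,205,335)),('s3',(240,350,240,350))):
    a=np.load('/tmp/%s.npz'%f);Q=a['P'][v0:v1,u0:u1];I=a['im'][v0:v1,u0:u1].astype(int)
    m=(I[...,0]>1.4*I[...,2])&(I[...,0]-I[...,2]>15)&(I[...,0]<115)&(Q[...,2]>.082); X=Q[m]; X=X[np.abs(X[:,1]-.15)<.015]; X=X[X[:,0]>.56]
    c=X.mean(0); w=np.linalg.svd(X-c)[2][0]; w*=np.sign(w[0]); print(f,len(X),c.round(4),w.round(3),X.min(0).round(3),X.max(0).round(3))
E
```

```text
t 5.7 pos [0.5754 0.1415 0.1638] rpy [179.9  -25.57   6.54] j [ 34.9   3.4 -51.5  44.6 -17.1  20.7] F [-1.1 -0.1 -0.3] op 0.0869 gf 0.0
shift now-axes cm [-0.22 -0.75  7.56] rotvec [ 0.0036  0.0041 -0.004 ] shift new-axes [-0.25 -0.72  7.56]
top3 195 [0.5973 0.1532 0.099 ] [0.895 0.096 0.435] [0.56  0.143 0.083] [0.633 0.165 0.117]
s3 118 [0.5993 0.1512 0.0992] [0.9   0.057 0.432] [0.562 0.141 0.082] [0.633 0.16  0.115]
```

```bash
cat > kin.py <<'E'
from h import *
from scipy.optimize import least_squares
E=lambda ax,a: R.from_euler(ax,a,degrees=True)
D=[([86.2935,20.586,.64,-.018,-70.137,-16.507],[.2331,.63302,.23374],[179.915,-.007,-20.219]),
([50.4,-.1,-25.1,0,-65.1,46.4],[.4145,.2001,.2344],[179.92,.05,6.78]),
([42.1,8.9,-35.8,0,-45.3,54.8],[.442,.1405,.0969],[179.97,.01,6.85]),
([58,-1.1,-27.2,-.1,-63.8,39.1],[.3769,.2424,.2261],[-179.86,-.05,7.14]),
([34.9,3.4,-51.5,44.6,-17.1,20.7],[.5754,.1415,.1638],[179.9,-25.57,6.54])]
def fk(q,k,s4=1,s6=1):
    r0,z0,a,b,e,d,L=k
    R1=E('z',q[0]);R2=R1*E('y',q[1]);R3=R1*E('y',q[1]-q[2])
    R4=R3*E('x',s4*q[3])*E('y',-q[4])*E('x',s6*q[5])
    p=R1.apply([r0,d,z0])+R2.apply([0,0,a])+R3.apply([b,0,e])+R4.apply([L,0,0])
    return p,R4*R0
def fitsigns():
    global R0
    best=None
    for s4 in(1,-1):
        for s6 in(1,-1):
            R0=R.identity()
            R0=fk(D[0][0],np.zeros(7),s4,s6)[1].inv()*E('xyz',D[0][2])
            err=max((fk(q,np.zeros(7),s4,s6)[1].inv()*E('xyz',o)).magnitude() for q,p,o in D)
            if best is None or err<best[0]: best=(err,s4,s6,R0)
    return best
err,S4,S6,R0=fitsigns()
sol=least_squares(lambda k:np.concatenate([fk(q,k,S4,S6)[0]-p for q,p,o in D])/.001,[0,.3,.4,.4,0,-.19,.2])
K=sol.x
LO=np.array([-176,-82,-58.2,-173.8,-174.7,-.2]);
LIM=np.array([[-176,176],[-82,121.7],[-58.2,71.7],[-173.8,95.5],[-174.7,-.2],[-173.6,173.6]])
def ik(p,r,seed):
    f=lambda q:np.concatenate([(fk(q,K,S4,S6)[0]-p)/.001,(fk(q,K,S4,S6)[1].inv()*r).as_rotvec()/.002])
    s=least_squares(f,np.clip(seed,LIM[:,0]+.1,LIM[:,1]-.1),bounds=LIM.T)
    return s.x,np.abs(s.fun).max()
if __name__=='__main__':
    print(err,S4,S6,K.round(4),np.abs(sol.fun).max())
    for half in (0,1):
      for name,pt,tilt,yaw,back in [('grasp',(.605,.1523,.0947),25.8,6.8,0),('lift',(.58,.15,.30),25.8,6.8,0),('over',(.46,-.2,.30),40,5,0),('ins',(.51,-.2,.214),40,5,0),('60',(.528,-.2,.203),60,5,0),('75',(.538,-.2,.2),75,5,0),('75y',(.538,-.2,.2),75,15,0)]:
        r=E('xyz',[180,-tilt,yaw])*E('z',180*half)
        out=[]
        for s in ([20,0,-40,40,-20,20],[0,0,-40,-100,-40,90],[0,0,-40,-160,-40,-90],[0,0,-40,80,-40,-90],[0,0,-40,-20,-40,-90],[0,0,-40,-150,-40,150]):
            q,e=ik(np.array(pt),r,s)
            if e<1 and not any(np.abs(q-o).max()<2 for o in out): out.append(q)
        print(half,name,[o.round(0).astype(int).tolist() for o in out])
E
python3 kin.py
```

```text
0.0017672707885326342 -1 -1 [ 0.1206  0.2156  0.5865  0.3228  0.0194 -0.1776  0.4504] 61.78461407765595
0 grasp [[42, 12, -54, 83, -15, -25]]
0 lift [[44, -6, -27, 20, -51, 42]]
0 over [[-14, -20, -45, -26, -28, 128]]
0 ins [[-11, -8, -58, -86, -10, -171]]
0 60 []
0 75 []
0 75y []
1 grasp []
1 lift [[44, -6, -27, 20, -51, -138]]
1 over [[-14, -20, -45, -26, -28, -52]]
1 ins [[-11, -8, -58, -86, -10, 9]]
1 60 []
1 75 []
1 75y []
```

```bash
cat >> kin.py <<'E'
def fk2(q,k):
    z0,a,b,d,L,wy,e=k
    R1=E('z',q[0]);R2=R1*E('y',q[1]);R3=R1*E('y',q[1]-q[2])
    R4=R3*E('x',S4*q[3]);R5=R4*E('y',-q[4])
    return R1.apply([0,d,z0])+R2.apply([0,0,a])+R3.apply([b,0,e])+R5.apply([L,wy,0])
E
python3 - <<'E'
from kin import *
import kin
for nm,free in (('all',[0,1,2,3,4,5,6]),('no e',[0,1,2,3,4,5]),('no d',[0,1,2,4,5]),('no wy',[0,1,2,3,4,6])):
  for x0 in ([.3,.4,.4,-.1,.2,-.1,0],[.2,.45,.35,.1,.3,-.3,.05]):
    x0=np.array(x0)*np.isin(range(7),free)
    def full(x): k=np.zeros(7);k[free]=x;return k
    s=least_squares(lambda x:np.concatenate([fk2(q,full(x))-p for q,p,o in D])/.001,x0[free])
    print(nm,full(s.x).round(4),np.abs(s.fun).max().round(2))
    print(s.fun.reshape(-1,3).round(0).tolist())
E
```

```text
all [ 2.014e-01  6.012e-01  4.639e-01  3.000e-04  3.715e-01 -1.922e-01
 -7.000e-04] 0.26
[[0.0, -0.0, -0.0], [0.0, 0.0, -0.0], [-0.0, 0.0, 0.0], [0.0, -0.0, -0.0], [-0.0, -0.0, 0.0]]
all [ 2.014e-01  6.012e-01  4.639e-01  3.000e-04  3.715e-01 -1.922e-01
 -7.000e-04] 0.26
[[0.0, -0.0, -0.0], [0.0, 0.0, -0.0], [-0.0, 0.0, 0.0], [0.0, -0.0, -0.0], [-0.0, -0.0, 0.0]]
no e [ 2.000e-01  6.014e-01  4.635e-01  2.000e-04  3.710e-01 -1.921e-01
  0.000e+00] 0.4
[[0.0, -0.0, -0.0], [0.0, -0.0, 0.0], [0.0, 0.0, 0.0], [0.0, -0.0, -0.0], [0.0, 0.0, -0.0]]
no e [ 2.000e-01  6.014e-01  4.635e-01  2.000e-04  3.710e-01 -1.921e-01
  0.000e+00] 0.4
[[0.0, -0.0, -0.0], [0.0, -0.0, 0.0], [0.0, 0.0, 0.0], [0.0, -0.0, -0.0], [0.0, 0.0, -0.0]]
no d [ 0.2001  0.6014  0.4635  0.      0.3712 -0.1919  0.    ] 0.4
[[0.0, -0.0, -0.0], [0.0, -0.0, 0.0], [0.0, 0.0, 0.0], [0.0, -0.0, -0.0], [0.0, -0.0, -0.0]]
no d [ 0.2001  0.6014  0.4635  0.      0.3712 -0.1919  0.    ] 0.4
[[0.0, -0.0, -0.0], [0.0, -0.0, 0.0], [0.0, 0.0, 0.0], [0.0, -0.0, -0.0], [0.0, -0.0, -0.0]]
no wy [ 0.2765  0.635   0.43   -0.1743  0.5289  0.      0.0524] 72.04
[[-18.0, -1.0, 11.0], [-19.0, 5.0, 14.0], [2.0, 26.0, 13.0], [-19.0, 3.0, 14.0], [20.0, -72.0, -52.0]]
no wy [ 0.2765  0.635   0.43   -0.1743  0.5289  0.      0.0524] 72.04
[[-18.0, -1.0, 11.0], [-19.0, 5.0, 14.0], [2.0, 26.0, 13.0], [-19.0, 3.0, 14.0], [20.0, -72.0, -52.0]]
```

```bash
cat >> kin.py <<'E'
K2=[.2001,.6014,.4635,0,.3712,-.1919,0]
def fkr(q): return fk2(q,K2),fk(q,np.zeros(7),S4,S6)[1]
def ik2(p,r,seed):
    def f(q):
        P,r1=fkr(q); return np.concatenate([(P-p)/.001,(r1.inv()*r).as_rotvec()/.002])
    s=least_squares(f,np.clip(seed,LIM[:,0]+.1,LIM[:,1]-.1),bounds=LIM.T,max_nfev=60)
    return s.x,np.abs(s.fun).max()
def allik(p,r,n=40,rng=np.random.default_rng(0)):
    out=[]
    for _ in range(n):
        q,e=ik2(np.array(p),r,rng.uniform(LIM[:,0],LIM[:,1])*[.5,.4,1,1,.6,1])
        if e<1 and not any(np.abs(q-o).max()<2 for o in out): out.append(q)
    return out
E
cat > t.py <<'E'
from kin import *
foot=np.array([.549,-.202,.245])
for half in (0,1):
  print(half,'grasp',[o.round(0).astype(int).tolist() for o in allik([.605,.1523,.0947],E('xyz',[180,-25.8,6.8])*E('z',180*half))])
  for tilt in (40,60,75,88):
    for yaw in (-10,5,20):
      h=E('z',yaw).apply([1,0,0]); up=np.array([0,0,1]); t=np.radians(tilt)
      eye=foot-.008*h-np.array([0,0,.0]); tcp=eye-.049*(np.cos(t)*h+np.sin(t)*up)
      print(half,tilt,yaw,[o.round(0).astype(int).tolist() for o in allik(tcp,E('xyz',[180,-tilt,yaw])*E('z',180*half))])
E
sed -i '/^if __name__/,/^def fk2/{/^def fk2/!d}' kin.py; time python3 t.py
```

```text
0 grasp []
0 40 -10 []
0 40 5 [[-11, -6, -35, -26, -24, 126]]
0 40 20 [[-26, 1, -23, -42, -44, 161]]
0 60 -10 [[-35, -4, -37, -90, -22, -166]]
0 60 5 [[-44, 2, -31, -81, -42, -162]]
0 60 20 [[-48, 9, -24, -73, -57, -158]]
0 75 -10 [[-62, 14, -49, -118, -60, -114]]
0 75 5 [[-61, 16, -38, -101, -64, -127]]
0 75 20 [[-59, 20, -27, -88, -71, -135]]
0 88 -10 [[-67, 40, -54, -123, -90, -86]]
0 88 5 [[-66, 33, -40, -108, -83, -106]]
0 88 20 [[-63, 33, -28, -95, -85, -119]]
1 grasp []
1 40 -10 []
1 40 5 [[-11, -6, -35, -26, -24, -54]]
1 40 20 [[-26, 1, -23, -42, -44, -19]]
1 60 -10 [[-35, -4, -37, -90, -22, 14]]
1 60 5 [[-44, 2, -31, -81, -42, 18]]
1 60 20 [[-48, 9, -24, -73, -57, 22]]
1 75 -10 [[-62, 14, -49, -118, -60, 66]]
1 75 5 [[-61, 16, -38, -101, -64, 53]]
1 75 20 [[-59, 20, -27, -88, -71, 45]]
1 88 -10 [[-67, 40, -54, -123, -90, 94]]
1 88 5 [[-66, 33, -40, -108, -83, 74]]
1 88 20 [[-63, 33, -28, -95, -85, 61]]
real	0m18.078s
user	0m18.609s
sys	0m0.032s
```

```bash
cat > t2.py <<'E'
from kin import *
for pitch in (0,5,10,15,20,25.8):
  for yaw in (6.8,):
    print(pitch,yaw,[o.round(0).astype(int).tolist() for o in allik([.605,.1523,.0947],E('xyz',[180,-pitch,yaw])*E('z',180),80)])
E
python3 t2.py
```

```text
0 6.8 [[32, 23, -16, 0, -51, -115]]
5 6.8 [[33, 20, -22, 3, -44, -119]]
10 6.8 [[35, 18, -28, 8, -36, -124]]
15 6.8 [[36, 16, -35, 16, -27, -133]]
20 6.8 [[34, 13, -46, 36, -16, -151]]
25.8 6.8 []
```

The kinematics now fit to 0.4 mm. Hanging needs the half-turned grasp (j6 range), with the tool pitched about 12°. I'll re-pose for that.

move_arm(moves=[8.7, 0, 0, -4, 0, 0, 0, 8.7, 0, 0, 0, 0, -0.12, 0, 8.7, 0, 0, 0, 0, -0.12, 0, 8.7, 0, 0, 0, 0, 0, 0.1496, 8.7, 0, 0, 0, 0, 0, 0.1496, 8.7, 0, 0, 0, 0, 0, 0.1496, 8.7, 0, 0, 0, 0, 0, 0.1496, 8.7, 0, 0, 0, 0, 0, 0.1496])

```text
clock: 6.5
tool_pos: [0.5584, 0.1389, 0.2035]
orientation: [-170.7, -10.4, -37.6]
force: [0.4, 0.1, 0.9]
opening: 0.0869
gripper_force: 0.0
```

move_arm(moves=[8.7, 0, 0, 0, 0, 0, 0.1496, 8.7, 0, 0, 0, 0, 0, 0.1496, 8.7, 0, 0, 0, 0, 0, 0.1496, 8.7, 0, 0, 0, 0, 0, 0.1496, 8.7, 0, 0, 0, 0, 0, 0.1496, 8.7, 0, 0, 0, 0, 0, 0.1496, 8.7, 0, 0, 0, 0, 0, 0.1496, 8.7, 0, 0, 0, 0, 0, 0.1496])

```text
clock: 7.3
tool_pos: [0.5584, 0.139, 0.2036]
orientation: [-166.9, 4.8, -104.7]
force: [0.6, -0.4, 0.1]
opening: 0.0871
gripper_force: 0.0
```

move_arm(moves=[8.7, 0, 0, 0, 0, 0, 0.1496, 8.7, 0, 0, 0, 0, 0, 0.1496, 8.7, 0, 0, 0, 0, 0, 0.1496, 8.7, 0, 0, 0, 0, 0, 0.1496, 8.7, 0, 0, 0, 0, 0, 0.1496, 8.7, 0, 0, 0, 0, 0, 0.1496, 8.7, 0, 0, 0, 0, 0, 0.1496, 8.7, 0, 0, 0, 0, 0, 0.1496])

```text
clock: 8.1
tool_pos: [0.5584, 0.139, 0.2035]
orientation: [-179.7, 13.9, -173.8]
force: [-0.0, -0.1, 0.7]
opening: 0.0871
gripper_force: 0.0
```

```bash
cat >> h.py <<'E'
def rpyT(tilt,yaw): return (R.from_euler('xyz',[180,-tilt,yaw],degrees=True)*R.from_euler('z',180,degrees=True)).as_euler('xyz',degrees=True)
E
python3 - <<'E'
from h import *
togo([.589,.151,.173],rpyT(12,6))
E
```

```text
t 8.1 pos [0.5584 0.139  0.2035] rpy [-179.68   13.93 -173.81] j [  38.3    4.7  -30.3   11.1  -43.9 -129.4] F [-0.  -0.1  0.7] op 0.0871 gf 0.0
shift now-axes cm [-2.35  0.89  3.72] rotvec [-0.0049  0.0337  0.0031] shift new-axes [-2.47  0.88  3.65]
```

move_arm(moves=[8.7, -1.2, 0.45, 1.8, 0, 0.017, 0, 8.7, -1.2, 0.45, 1.9, 0, 0.017, 0, 8.7, 0, 0, 2, 0, 0, 0, 8.7, 0, 0, 2, 0, 0, 0, 8.7, 0, 0, 0, 0, 0, 0])

```text
clock: 8.6
tool_pos: [0.5963, 0.151, 0.131]
orientation: [-179.5, 11.7, -173.5]
force: [-0.0, -0.3, -0.8]
opening: 0.0869
gripper_force: 0.0
```

```bash
python3 - <<'E'
from h import *
b,_,PS=snap('scene'); t,_,P=snap('top')
W=np.zeros((520,800,3),np.uint8);W[:,:400]=cv2.resize(b[215:345,240:340],None,fx=4,fy=4);W[:,400:]=cv2.resize(t[195:325,250:350],None,fx=4,fy=4); save(W,'c4')
togo([.606,.153,.0952],rpyT(12,6))
E
```

```text
t 8.7 pos [0.5975 0.1518 0.1341] rpy [-179.55   11.95 -173.45] j [  36.1   13.6  -28.8   10.2  -37.8 -127.1] F [-0.5  0.3  0.2] op 0.0871 gf 0.0
shift now-axes cm [-0.04  0.06  3.98] rotvec [-0.0059 -0.0009  0.0094] shift new-axes [-0.03  0.03  3.98]
```

View pics/c4.png

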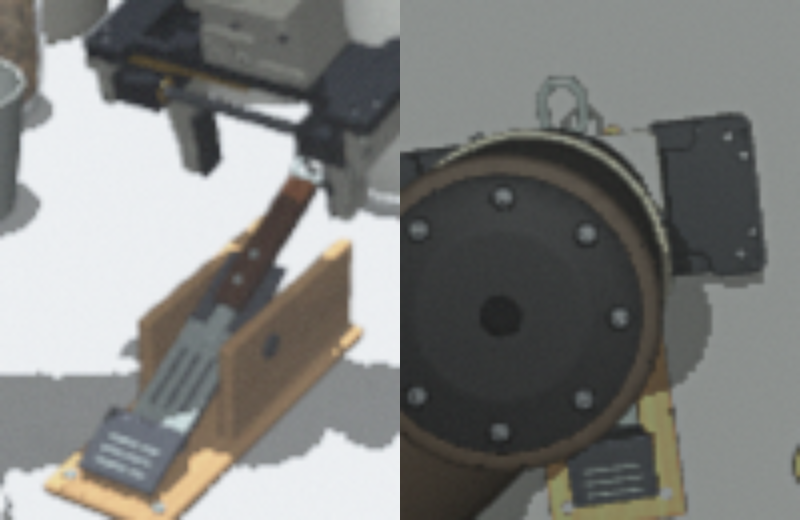

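The fingers straddle the handle, at about (200,150) and (340,190) in the left half. I'll descend and close.

move_arm(moves=[8.7, 0, 0, 1.5, 0, 0, 0, 8.7, 0, 0, 1.5, 0, 0, 0, 8.7, 0, 0, 1, 0, 0, 0, 8.7, 0, 0, 0, 0, 0, 0, 4, 0, 0, 0, 0, 0, 0, 2.6, 0, 0, 0, 0, 0, 0, 2.2, 0, 0, 0, 0, 0, 0, 1.5, 0, 0, 0, 0, 0, 0])

```text
clock: 9.5
tool_pos: [0.6061, 0.1528, 0.0954]
orientation: [-179.6, 12.0, -173.5]
force: [-0.9, -0.8, -0.4]
opening: 0.0607
gripper_force: 0.0
```

move_arm(moves=[1, 0, 0, 0, 0, 0, 0, 1, 0, 0, 0, 0, 0, 0, 1, 0, 0, 0, 0, 0, 0, 1, 0, 0, 0, 0, 0, 0, 1, 0, 0, 0, 0, 0, 0, 1, 0, 0, 0, 0, 0, 0])

```text
clock: 10.1
tool_pos: [0.6059, 0.1526, 0.0948]
orientation: [-179.6, 12.0, -173.5]
force: [-0.6, -0.3, -0.3]
opening: 0.0199
gripper_force: 30.0
```

Gripped: 19.9 mm opening at 30 N. I'll lift straight up.

move_arm(moves=[1, -0.1, 0, -0.5, 0, 0, 0, 1, -0.2, 0, -1, 0, 0, 0, 1, -0.4, 0, -2, 0, 0, 0, 1, -0.6, 0, -3, 0, 0, 0, 1, -0.6, 0, -3, 0, 0, 0, 1, -0.6, 0, -3, 0, 0, 0, 1, -0.8, 0, -4, 0, 0, 0, 1, -0.8, 0, -4, 0, 0, 0])

```text
clock: 10.9
tool_pos: [0.6027, 0.1536, 0.3063]
orientation: [-179.6, 12.0, -173.5]
force: [1.6, 1.0, -1.0]
opening: 0.0197
gripper_force: 30.0
```

```bash
cat > path.py <<'E'
from kin import *
def path(wps,n):  # wps: list of (p,pitch,yaw)
    q=np.array(pose()[2]['joint_pos']); out=[]
    for (a,b,m) in zip(wps[:-1],wps[1:],n):
        dmax=0
        for i in range(1,m+1):
            s=i/m; p=np.array(a[0])*(1-s)+np.array(b[0])*s
            r=R.from_euler('xyz',rpyT(a[1]*(1-s)+b[1]*s,a[2]*(1-s)+b[2]*s),degrees=True)
            qn,e=ik2(p,r,q); dmax=max(dmax,np.abs(qn-q).max()); q=qn
            if e>1: print('FAIL',s,p,e,q.round(0)); break
        print(np.array(b[0]).round(3),b[1],b[2],q.round(0),'max step',dmax.round(1))
E
python3 - <<'E'
from path import *
p,r,o=pose(); togo([.46,-.209,.32],rpyT(12,5))
path([(p,12,6.5),([.46,-.209,.32],12,5),([.469,-.209,.27],41,5),([.469+.0538,-.209+.0047,.27-.064],41,5),([.537,-.204,.19],72,5)],[12,8,10,8])
E
```

```text
t 10.9 pos [0.6027 0.1536 0.3063] rpy [-179.61   11.99 -173.46] j [  36.     6.3  -12.7    7.1  -60.9 -122.4] F [ 1.6  1.  -1. ] op 0.0197 gf 30.0
shift now-axes cm [ 17.63 -34.43  -4.91] rotvec [-0.0012 -0.0001  0.0264] shift new-axes [ 16.71 -34.88  -4.96]
[ 0.46  -0.209  0.32 ] 12 5 [ -4.  -5. -19.  -2. -64. -81.] max step 4.6
[ 0.469 -0.209  0.27 ] 41 5 [-12. -13. -34. -22. -31. -58.] max step 7.0
[ 0.523 -0.204  0.206] 41 5 [-11.  -3. -34. -29. -22. -51.] max step 1.0
[ 0.537 -0.204  0.19 ] 72 5 [-58.  14. -36. -99. -59.  49.] max step 15.9
```

move_arm(moves=[1, 1.47, -2.87, -0.41, 0, 0, 0, 1, 1.47, -2.87, -0.41, 0, 0, 0, 1, 1.47, -2.87, -0.41, 0, 0, 0, 1, 1.47, -2.87, -0.41, 0, 0, 0, 1, 1.47, -2.87, -0.41, 0, 0, 0, 1, 1.47, -2.87, -0.41, 0, 0, 0, 1, 1.47, -2.87, -0.41, 0, 0, 0, 1, 1.47, -2.87, -0.41, 0, 0, 0])

```text
clock: 11.7
tool_pos: [0.5071, -0.0889, 0.3143]
orientation: [-179.6, 12.1, -173.4]
force: [1.3, -0.1, -0.1]
opening: 0.0199
gripper_force: 30.0
```

move_arm(moves=[1, 1.47, -2.87, -0.41, 0, 0, 0, 1, 1.47, -2.87, -0.41, 0, 0, 0, 1, 1.47, -2.87, -0.41, 0, 0, 0, 1, 1.47, -2.87, -0.41, 0, 0, 0.026, 1, 0, 0, 0, 0, -0.085, 0, 1, 0, 0, 0, 0, -0.085, 0, 1, 0, 0, 0, 0, -0.085, 0, 1, 0, 0, 0, 0, -0.085, 0])

```text
clock: 12.5
tool_pos: [0.46, -0.2089, 0.319]
orientation: [-179.8, 31.7, -174.9]
force: [0.0, -0.2, -1.7]
opening: 0.0195
gripper_force: 30.0
```

move_arm(moves=[1, 0, 0, 0, 0, -0.085, 0, 1, 0, 0, 0, 0, -0.085, 0, 1, 0, 0, 0, 0, 0, 0])

```text
clock: 12.8
tool_pos: [0.4585, -0.2085, 0.3178]
orientation: [-180.0, 41.3, -175.0]
force: [0.3, -1.0, -0.6]
opening: 0.0193
gripper_force: 30.0
```

```bash
python3 - <<'E'
from h import *
t,_,P=snap('top'); s,_,Q=snap('scene')
np.savez('/tmp/t5.npz',im=t,P=P); np.savez('/tmp/s5.npz',im=s,P=Q)
W=np.zeros((480,800,3),np.uint8);W[:400,:400]=cv2.resize(t[220:320,420:520],None,fx=4,fy=4);W[:480,400:]=cv2.resize(s[220:340,370:470],None,fx=4,fy=4); save(W,'c5')
togo([.469,-.209,.27],rpyT(41,5))
p,r,o=pose(); print('pred eye',p+r.apply([-.0476,0,-.0127]))
E
```

```text
t 12.9 pos [ 0.46   -0.2092  0.3189] rpy [-179.83   41.2  -174.93] j [-11.4 -16.8 -31.8 -18.1 -36.3 -62.8] F [-0.1  0.1 -0.2] op 0.0193 gf 30.0
shift now-axes cm [ 2.55 -0.04  4.27] rotvec [-0.0021  0.0035  0.0009] shift new-axes [ 2.53 -0.05  4.28]
pred eye [ 0.48735422 -0.20678787  0.35986063]
```

View pics/c5.png

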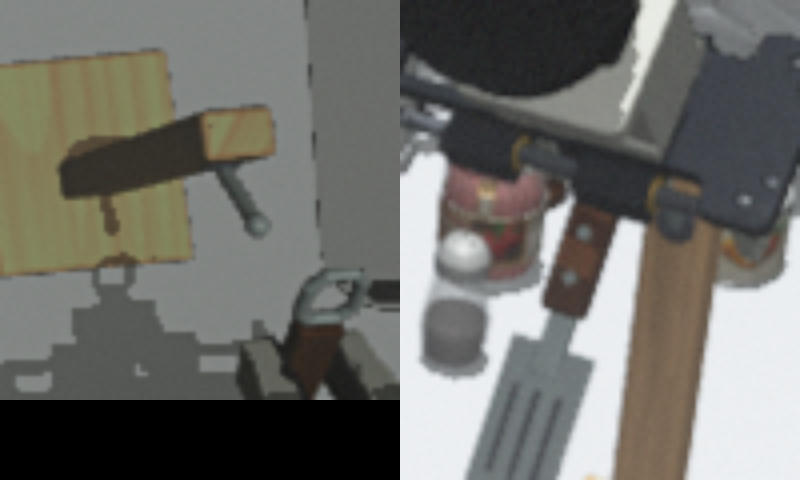

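In the top crop the eye is at about (330,295), the ball at (258,226) and the peg foot at (222,172). I'll turn those into positions.

```bash
cat > m.py <<'E'
from h import *
mod=vision.camera_model('top'); C=np.array(mod['cam_to_world']); f=240/np.tan(np.radians(mod['vertical_fov']/2))
def proj(p):
    c=np.linalg.inv(C)@np.append(p,1); return np.array([mod['cx']+f*c[0]/c[2],mod['cy']+f*c[1]/c[2]])
def ray(u,v,z):
    d=C[:3,:3]@[(u-mod['cx'])/f,(v-mod['cy'])/f,1]; return C[:3,3]+d*(z-C[2,3])/d[2]
E
python3 - <<'E'
from m import *
a=np.load('/tmp/t5.npz');P=a['P'];im=a['im'].astype(int)
p,r,o=pose(); e=p+r.apply([-.0476,0,-.0127]); print('pred eye',e,'px',proj(e),'crop',(proj(e)-[420,220])*4)
y0,y1,x0,x1=284,304,490,516
Q=P[y0:y1,x0:x1]; I=im[y0:y1,x0:x1]; m=(Q[...,2]>.33)&(I.min(-1)>70)&(abs(I[...,0]-I[...,2])<25)
v,u=np.nonzero(m); print(len(u),u.min()+x0,u.max()+x0,v.min()+y0,v.max()+y0); X=Q[m]; print('wire',X.mean(0),np.median(X,0),X.min(0),X.max(0))
rr=cv2.minAreaRect(np.stack([u+x0,v+y0],1).astype(np.float32)); print(rr,'->',ray(*rr[0],e[2]))
print('ball',ray(484.2,276.2,.281),'foot',ray(475.5,263,.247))
Q=P[272:281,479:490]; X=Q[Q[...,2]>.27]; print('ball surf',X.mean(0),X.min(0),X.max(0), 'topz')
print('post front top edge', ray(472,260.5,.277), ray(488.5,258.5,.277))
for n in ([.551,-.202,.245],[.517,-.205,.2856]): print((proj(n)-[420,220])*4)
E
```

```text
pred eye [ 0.48735422 -0.20678787  0.35986063] px [503.0639913  293.00175653] crop [332.25596519 292.00702612]
114 493 512 287 300
wire [ 0.48597418 -0.20482954  0.3628343 ] [ 0.48569394 -0.20435223  0.36399849] [ 0.47600671 -0.21912054  0.34823229] [ 0.49675409 -0.19211811  0.37702228]
((502.5, 293.5), (19.0, 13.0), -0.0) -> [ 0.48654927 -0.20582194  0.35986063]
ball [ 0.51886726 -0.20690339  0.281     ] foot [ 0.54579023 -0.20437113  0.247     ]
ball surf [ 0.52108842 -0.20444919  0.28380629] [ 0.51534834 -0.21166646  0.27210728] [ 0.52708389 -0.20073951  0.28991834] topz
post front top edge [ 0.5479727  -0.18758197  0.277     ] [ 0.5515648  -0.21805138  0.277     ]
[214.99979389 161.49655677]
[256.56883236 228.41114988]
```

move_arm(moves=[1, 0.9, -0.11, 1.8, 0, 0, 0, 1, 0.9, -0.11, 1.8, 0, 0, 0, 1, 0.9, -0.11, 1.7, 0, 0, 0, 1, 0, 0, 0, 0, 0, 0])

```text
clock: 13.3
tool_pos: [0.4752, -0.2104, 0.2578]
orientation: [180.0, 40.9, -175.0]
force: [-0.3, 0.1, -1.7]
opening: 0.0198
gripper_force: 30.0
```

```bash
python3 - <<'E'
from m import *
t,_,P=snap('top'); np.savez('/tmp/t6.npz',im=t,P=P)
W=cv2.resize(t[240:300,455:525],None,fx=8,fy=8,interpolation=cv2.INTER_CUBIC); save(W,'c6')
p,r,o=pose(); e=p+r.apply([-.0476,0,-.0127]); print('pred eye',e,(proj(e)-[455,240])*8)
togo(p,rpyT(41,5))
d=np.array([-.640,-.06,.766]); foot=np.array([.550,-.2035,.245]); w=e-foot; print('along',w@d,'perp tool',r.inv().apply(w-(w@d)*d)*1000)
E
```

```text
pred eye [ 0.50304216 -0.20837088  0.30025276] [276.29835232 356.55687249]
t 13.35 pos [ 0.4756 -0.2108  0.2594] rpy [-179.93   41.01 -174.92] j [-12.5 -11.5 -34.2 -23.4 -29.6 -55.9] F [ 0.5 -0.1  0.1] op 0.0197 gf 30.0
shift now-axes cm [0. 0. 0.] rotvec [-0.0002  0.0002  0.0011] shift new-axes [0. 0. 0.]
along 0.07266888303055069 perp tool [ 0.64227526 -0.46891775 -0.01251395]
```

View pics/c6.png

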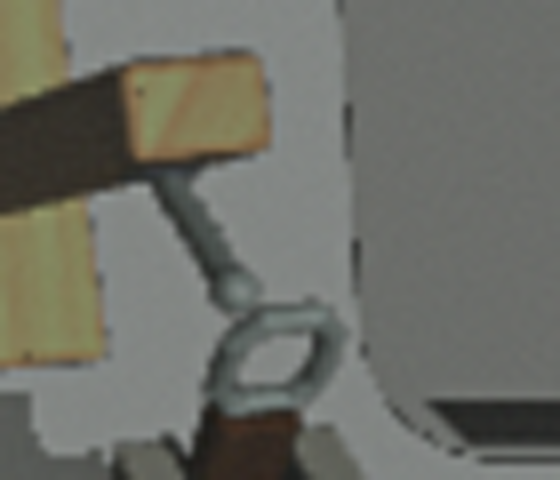

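The ring is centred at (276,357), as predicted, and lies on the peg's extended line. I'll slide down along the peg.

move_arm(moves=[1, 0.02, 0.02, 1, 0, 0, 0, 1, 0.02, 0.01, 1, 0, 0, 0, 1, 0.02, 0.01, 1, 0, 0, 0, 1, 0.02, 0.01, 1, 0, 0, 0])

```text
clock: 13.75
tool_pos: [0.5015, -0.2081, 0.2291]
orientation: [-179.9, 41.2, -174.9]
force: [0.7, -0.2, -1.0]
opening: 0.0197
gripper_force: 30.0
```

move_arm(moves=[1, 0.02, 0, 0.6, 0, 0, 0, 1, 0.02, 0, 0.6, 0, 0, 0])

```text
clock: 13.95
tool_pos: [0.5088, -0.2076, 0.2196]
orientation: [-179.9, 41.2, -174.9]
force: [-1.1, -0.0, -1.5]
opening: 0.0194
gripper_force: 30.0
```

```bash
cat > plan.py <<'E'
from path import *
p,r,o=pose(); e=p+r.apply([-.0476,0,-.0127]); d=np.array([-.640,-.06,.766]); foot=np.array([.550,-.2035,.245]); w=e-foot
print('eye',e,'along',w@d,'perp tool mm',r.inv().apply(w-(w@d)*d)*1000); togo(p,rpyT(41,5))
h=np.array([.996,.087,0]); z=np.array([0,0,1.])
def tcp(eye,pitch,yaw=5): return eye-R.from_euler('xyz',rpyT(pitch,yaw),degrees=True).apply([-.0476,0,-.0127])
E
python3 - <<'E'
from plan import *
# final: eye 8mm before post face, hanging (centre ~5 mm under peg axis there)
for pitch in (60,66,72):
    E2=foot-.009*h+np.array([0,0,.0107-.004]); path([(p,41,5),(tcp(E2,pitch),pitch,5)],[20]); togo(tcp(E2,pitch),rpyT(pitch,5))
E
```

```text
eye [ 0.53613272 -0.20512681  0.26051783] along 0.020859323470190334 perp tool mm [ 0.71596474 -0.32804189 -0.01392673]
t 13.95 pos [ 0.5088 -0.2076  0.2196] rpy [-179.88   41.18 -174.92] j [-11.6  -5.6 -34.1 -27.5 -23.9 -51.8] F [-1.1 -0.  -1.5] op 0.0194 gf 30.0
shift now-axes cm [0. 0. 0.] rotvec [-0.0012  0.0032  0.001 ] shift new-axes [0. 0. 0.]
[ 0.528 -0.205  0.204] 60 5 [-43.   2. -31. -81. -40.  17.] max step 3.8
t 13.95 pos [ 0.5088 -0.2076  0.2196] rpy [-179.88   41.18 -174.92] j [-11.6  -5.6 -34.1 -27.5 -23.9 -51.8] F [-1.1 -0.  -1.5] op 0.0194 gf 30.0
shift now-axes cm [-0.46  0.05  2.46] rotvec [-0.0011 -0.3285  0.0012] shift new-axes [0.36 0.05 2.47]
[ 0.533 -0.205  0.203] 66 5 [-51.   7. -33. -91. -49.  33.] max step 5.0
t 13.95 pos [ 0.5088 -0.2076  0.2196] rpy [-179.88   41.18 -174.92] j [-11.6  -5.6 -34.1 -27.5 -23.9 -51.8] F [-1.1 -0.  -1.5] op 0.0194 gf 30.0
shift now-axes cm [-0.77  0.05  2.87] rotvec [-0.001  -0.4332  0.0012] shift new-axes [0.51 0.05 2.93]
[ 0.538 -0.205  0.203] 72 5 [-57.  12. -35. -98. -58.  46.] max step 6.1
t 13.95 pos [ 0.5088 -0.2076  0.2196] rpy [-179.88   41.18 -174.92] j [-11.6  -5.6 -34.1 -27.5 -23.9 -51.8] F [-1.1 -0.  -1.5] op 0.0194 gf 30.0
shift now-axes cm [-1.12  0.05  3.25] rotvec [-0.0009 -0.5379  0.0013] shift new-axes [0.71 0.05 3.36]
```

move_arm(moves=[1, -0.05, 0.01, 0.18, 0, -0.027, 0, 1, -0.045, 0, 0.18, 0, -0.027, 0, 1, -0.04, 0.01, 0.18, 0, -0.027, 0, 1, -0.03, 0, 0.18, 0, -0.027, 0, 1, -0.025, 0.01, 0.18, 0, -0.027, 0, 1, -0.02, 0, 0.18, 0, -0.027, 0, 1, -0.015, 0, 0.18, 0, -0.027, 0, 1, -0.01, 0, 0.18, 0, -0.027, 0])

```text
clock: 14.75
tool_pos: [0.5209, -0.2067, 0.2123]
orientation: [-179.7, 53.7, -174.8]
force: [-0.2, 0.3, -0.8]
opening: 0.02
gripper_force: 30.0
```

```bash
python3 - <<'E'
from plan import *
E2=foot-.009*h+np.array([0,0,.0107-.004]); togo(tcp(E2,66),rpyT(66,5))
E
```

```text
eye [ 0.5387706  -0.20501448  0.25813919] along 0.01734230062788207 perp tool mm [ 0.21909709 -0.46045249 -0.05109763]
t 14.75 pos [ 0.5209 -0.2067  0.2123] rpy [-179.74   53.68 -174.81] j [-31.4  -1.8 -29.4 -64.8 -31.7  -5.3] F [-0.2  0.3 -0.8] op 0.02 gf 30.0
shift now-axes cm [0. 0. 0.] rotvec [-0.0022  0.2213  0.0017] shift new-axes [0. 0. 0.]
t 14.75 pos [ 0.5209 -0.2067  0.2123] rpy [-179.74   53.68 -174.81] j [-31.4  -1.8 -29.4 -64.8 -31.7  -5.3] F [-0.2  0.3 -0.8] op 0.02 gf 30.0
shift now-axes cm [0.   0.07 1.55] rotvec [-0.0017 -0.215   0.0021] shift new-axes [0.33 0.06 1.52]
```

move_arm(moves=[1, 0.005, 0.01, 0.19, 0, -0.027, 0, 1, 0.01, 0, 0.19, 0, -0.027, 0, 1, 0.015, 0.01, 0.19, 0, -0.027, 0, 1, 0.02, 0.01, 0.19, 0, -0.027, 0, 1, 0.025, 0.01, 0.19, 0, -0.027, 0, 1, 0.03, 0.01, 0.19, 0, -0.027, 0, 1, 0.035, 0, 0.19, 0, -0.027, 0, 1, 0.04, 0, 0.19, 0, -0.027, 0])

```text
clock: 15.55
tool_pos: [0.5326, -0.2055, 0.2025]
orientation: [-179.6, 66.0, -174.7]
force: [0.2, -0.3, -1.1]
opening: 0.0195
gripper_force: 30.0
```

```bash
python3 - <<'E'
from plan import *
t,_,P=snap('top'); s,_,Q=snap('scene')
W=np.zeros((480,800,3),np.uint8);W[:400,:400]=cv2.resize(t[240:290,450:500],None,fx=8,fy=8,interpolation=cv2.INTER_CUBIC);W[:480,400:]=cv2.resize(s[240:360,380:480],None,fx=4,fy=4); save(W,'c7')
E2=foot-.009*h+np.array([0,0,.0107-.004]); togo(tcp(E2,66),rpyT(66,5))
E
```

```text
eye [ 0.54031007 -0.20472308  0.25117798] along 0.011007272670804575 perp tool mm [ 3.15118065 -0.32608519 -1.53506883]
t 15.55 pos [ 0.5326 -0.2055  0.2025] rpy [-179.6    66.   -174.69] j [-50.8   6.7 -32.9 -91.1 -49.   32.7] F [ 0.2 -0.3 -1.1] op 0.0195 gf 30.0
shift now-axes cm [0. 0. 0.] rotvec [-0.0025  0.4364  0.0017] shift new-axes [0. 0. 0.]
t 15.65 pos [ 0.532  -0.2056  0.2011] rpy [ 179.98   65.87 -175.13] j [-50.8   6.8 -32.9 -91.1 -49.   32.6] F [-1.   0.3 -0.8] op 0.0196 gf 30.0
shift now-axes cm [-0.23  0.05  0.05] rotvec [-0.0018 -0.0023 -0.001 ] shift new-axes [-0.23  0.05  0.05]
```

View pics/c7.png

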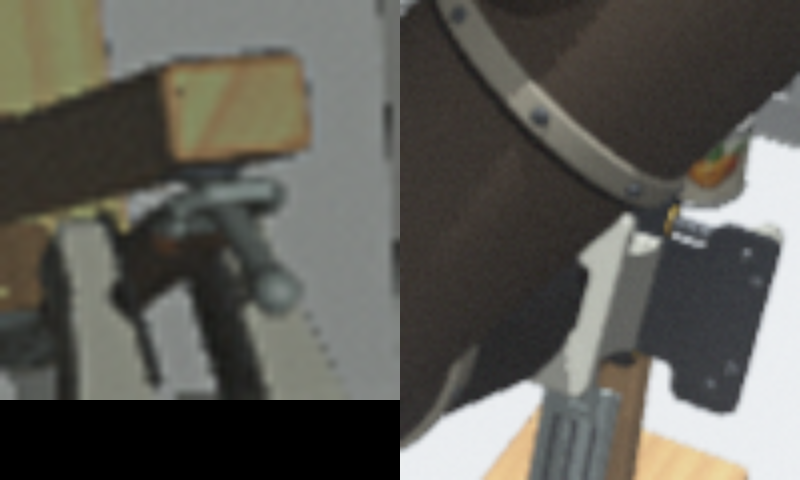

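The peg passes through the eye, and the ring in the top crop is near (220,195) by the post. I'll tilt a little more, then lower until the wire rests on the peg.

move_arm(moves=[1, 0, 0, 0, 0, -0.035, 0, 1, 0, 0, 0, 0, -0.035, 0, 1, 0.1, 0, 0.03, 0, 0, 0, 1, 0.1, 0, 0.03, 0, 0, 0, 1, 0.1, 0, 0.03, 0, 0, 0, 1, 0, 0, 0, 0, 0, 0])

```text
clock: 16.25
tool_pos: [0.5339, -0.2053, 0.202]
orientation: [-179.4, 70.2, -174.4]
force: [2.6, 0.8, 7.2]
opening: 0.0199
gripper_force: 30.0
```

move_arm(moves=[1, 0.1, 0, 0.03, 0, 0, 0, 1, 0.05, 0, 0.02, 0, 0, 0, 1, 0, 0, 0, 0, 0, 0])

```text
clock: 16.55
tool_pos: [0.5344, -0.2054, 0.2013]
orientation: [-179.3, 70.2, -174.3]
force: [4.2, 0.9, 10.5]
opening: 0.02
gripper_force: 30.0
```

move_arm(moves=[1, -0.1, 0, -0.03, 0, 0, 0, 1, 0, 0, 0, 0, 0, 0, 2.2, 0, 0, 0, 0, 0, 0, 2.4, 0, 0, 0, 0, 0, 0, 2.6, 0, 0, 0, 0, 0, 0, 3, 0, 0, 0, 0, 0, 0, 3.5, 0, 0, 0, 0, 0, 0, 3.5, 0, 0, 0, 0, 0, 0])

```text
clock: 17.35
tool_pos: [0.5323, -0.2049, 0.1988]
orientation: [-179.8, 70.0, -174.8]
force: [0.2, 0.1, 0.9]
opening: 0.0343
gripper_force: 0.0
```

move_arm(moves=[5, 0, 0, 0, 0, 0, 0, 6, 0, 0, -0.5, 0, 0, 0, 6, 0, 0, -1, 0, 0, 0, 6, 0, 0, -2, 0, 0, 0, 6, 0, 0, -3, 0, 0, 0, 6, 0, 0, -3, 0, 0, 0, 6, 0, 0, -3, 0, 0, 0, 6, 0, 0, 0, 0, 0, 0])

```text
clock: 18.15
tool_pos: [0.4129, -0.2152, 0.2429]
orientation: [-179.2, 69.9, -174.3]
force: [0.9, -0.8, -0.2]
opening: 0.0601
gripper_force: 0.0
```

```bash
python3 - <<'E'
from m import *
t,_,P=snap('top'); s,_,Q=snap('scene')
W=np.zeros((480,800,3),np.uint8);W[:400,:400]=cv2.resize(t[240:290,450:500],None,fx=8,fy=8,interpolation=cv2.INTER_CUBIC);W[:480,400:]=cv2.resize(s[240:380,370:487],(400,480)); save(W,'c8')
p,r,o=pose(); togo(p,rpyT(70,5))
E
```

```text
t 18.25 pos [ 0.4148 -0.2155  0.2424] rpy [-179.42   70.   -174.58] j [-69.   -0.2 -37.3 -82.8 -65.4  32.9] F [-0. -0.  0.] op 0.06 gf 0.0
shift now-axes cm [0. 0. 0.] rotvec [-0.0031 -0.      0.0025] shift new-axes [0. 0. 0.]
```

View pics/c8.png

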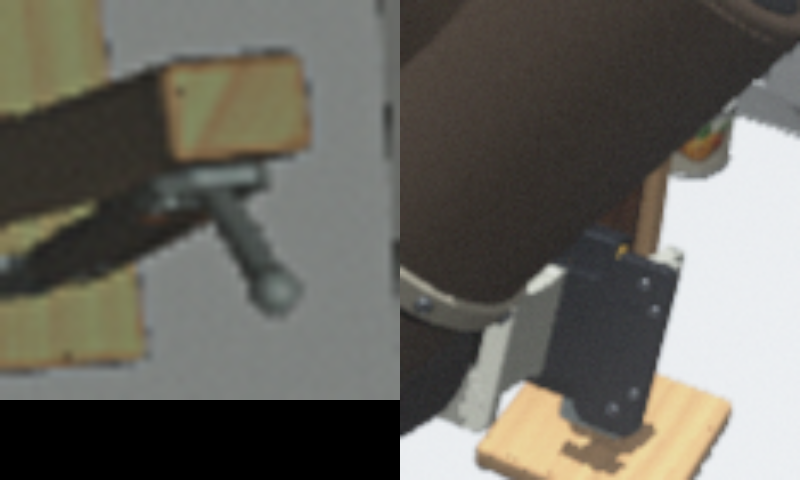

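The turner hangs with its eye around the peg, right at the post (around (210,185) in the top crop). I'll check that it's still and hand in.

move_arm(moves=[6, 0, 0, -2, 0, 0, 0, 6, 0, 0, 0, 0, 0, 0, 6, 0, 0, 0, 0, 0, 0, 6, 0, 0, 0, 0, 0, 0, 6, 0, 0, 0, 0, 0, 0, 6, 0, 0, 0, 0, 0, 0, 6, 0, 0, 0, 0, 0, 0, 6, 0, 0, 0, 0, 0, 0])

```text
clock: 19.05
tool_pos: [0.3967, -0.2165, 0.2486]
orientation: [-179.7, 70.0, -174.8]
force: [0.1, -0.8, 0.9]
opening: 0.0599
gripper_force: 0.0
```

```bash
python3 - <<'E'
from m import *
L=[]
for i in range(5):
    t,_,P=snap('top'); L.append(t[255:290,430:500].astype(float))
    for _ in range(2): vision.snapshot('top')
print([np.abs(cv2.GaussianBlur(a-L[-1],(5,5),0)).max().round(1) for a in L])
I=L[-1]; Q=P[255:290,430:500]; m=(Q[...,2]>.22)&(Q[...,2]<.275)&(Q[...,0]>.535)&(Q[...,0]<.552); print('near foot',m.sum(),Q[m].mean(0),Q[m].min(0),Q[m].max(0))
m=(Q[...,2]>.1)&(Q[...,2]<.22)&(Q[...,0]<.549)&(Q[...,0]>.5); print('below',m.sum(),Q[m].mean(0),Q[m].min(0),Q[m].max(0))
E
```

```text
[np.float64(1.8), np.float64(1.3), np.float64(1.6), np.float64(1.5), np.float64(0.0)]
near foot 148 [ 0.54501145 -0.19917502  0.24918558] [ 0.53506034 -0.21571873  0.220366  ] [ 0.5517903  -0.18605734  0.2745803 ]
below 138 [ 0.53636835 -0.19833357  0.16648149] [ 0.52915675 -0.21307414  0.10172626] [ 0.54893729 -0.18764246  0.21979269]
```

It is still and hanging vertically at the post.

```bash
python3 -c "from plant import ctrl; print(ctrl.close_job())"
```

```text
the job is handed in; nothing more can be done
None
```

The job is handed in: the tab was pressed to its stop (37 N read there, limit 40 N), and the turner hangs still by its eye at the foot of the peg, with the gripper clear of it (about 20 s of the 64 s used).

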